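# Tap the pump block down onto its parallels

## Task

The rectangular aluminium block has ridden up in its vise. Pick up the tall plain brass bar and, with the bar's lower end, tap or press the block straight down until it sits fully home on the parallels, keeping the robot itself off the vise. Then stand the bar upright on the bench again and let go; do not let it topple, and leave the other vise, with the round bush, alone.

Things in the scene. Friction and masses are not known exactly. Their poses are not given: they have to be found in the camera images.
- bar: Tapping bar: a plain round brass bar, 30 mm in diameter and 110 mm tall, about 0.6 kg, loose, standing upright on the bench between the two vises. Origin at the centre of its lower end, z along the bar upwards. (The low stepped brass fitting, 42 mm tall, is a bystander.)
- vise: Small grey machine vise gripping the rectangular block, fixed to the bench. Origin on the bench under the block's middle; x along the vise, from the screw's T-handle (x = -95 mm) to the base end behind the fixed jaw (67 mm); y along the jaws. 70 mm wide, jaw tops 62 mm high. Two parallels lie under the block, tops 35 mm high, ends sticking out beside the jaws.
- block_top (a point): Middle of the top of the gripped aluminium block: 44 (vise x) x 64 (vise y) x 36 mm tall, two small bolt holes in its top. It slides only vertically, with friction, and stays where left, even under the bar's weight. Top 81 to 87 mm above the bench at the start; home on the parallels 71 mm, a hard stop. About 12 N moves it; a push that meets 17 N or more is at the stop.
- bush_vise: A second vise of the same shape and size, holding a round steel bush, 44 mm in diameter, already home with its top 71 mm above the bench. Fixed. Origin on the bench under the bush, axes as for the first vise. The two vises stand left and right, either way round. To be left alone.
Not all that is in view belongs to the job. Of the things that look like the bar, take the one that is farthest to the robot's right at the start. What is shaped like the vise but turquoise is not meant.

How it is judged (in metres and radians):
On the way:
1. the block is driven home on its parallels (top within 2.5 mm of its home height) by the bar, whose lower end is then within 30 mm of the middle of the block's top (z of block_top in the frame of vise below 0.0735 m and distance between bar and block_top below 0.03 m).
At the end, for the whole second after the job is handed in: The block's top is within 2.5 mm of its home height (71 mm above the bench), and the bar stands upright on the bench itself (lower end less than 8 mm above it, tilt under 0.15 rad), at rest and released (z of block_top in the frame of vise below 0.0735 m and angle between bar's own z axis and vertical below 0.15 rad and height (world z) of bar between -0.005 and 0.008 m and linear speed of bar below 0.02 m/s); the robot touches nothing.
It fails at once if the robot's fingers or arm push on the vise or its block (more than 4 N) (contact force between any of the fingers, the arm and vise above 4 N).
It fails at once if the bar topples (tilts more than 0.7 rad) (angle between bar's own z axis and vertical above 0.7 rad).
It fails at once if the other vise or its bush is struck by the bar or the robot (more than 4 N) (contact force between any of bar, the fingers, the arm and bush_vise above 4 N).
It also fails if it takes over 48 s, if anything falls off the work surface, if the arm or the gripper's body presses on something with over 40 N, if the wrist force passes 120 N, or if a joint passes its speed limit or range.

## Robot

A 6-joint arm with a two-finger parallel gripper is mounted at the origin on the work surface. World frame = base frame: x ahead of the robot, y to its left, z up, the work surface at z = 0. Lengths are in mm, angles in rad, forces in N, time in s.
With the tool pointing down it reaches from about 300 to 825 mm from the base axis. Payload 5.4 kg.
Tool frame: the origin (TCP) lies between the finger pads; the fingertips stand 25 mm ahead of it and the grasp point (between the pads) lies 6 mm ahead of it (arm.tips_ahead is the distance from the TCP to the fingertips, in mm); z points along the fingers, y is the line along which they close (so a half turn about z gives the same grasp; the last joint's range is limited). The gripper opens to 92 mm and grips with 3 to 60 N. Pads are 20 mm wide; open, the fingers measure 128 mm over their backs; the gripper's body (75 mm by 189 mm) begins 69 mm behind the grasp point.
Start: joints at [-1.352, 0.158, 1.597, -0, 1.386, -0.21], TCP at [239.049, -522.936, 239.601] pointing down, gripper open.
Joint ranges: [-2.91, 2.91], [-0.94, 2.29], [0.18, 2.7], [-1.29, 4.43], [0.17, 2.64], [-3, 3]. Speed limits (rad/s): [2.57, 2.57, 3.14, 3.14, 3.14, 3.14].

## Interface

Orientations are given as a unit quaternion [w, x, y, z].
In Python, from bench import arm, viewer gives the robot as it stands. The module is installed in compiled form; this text tells all that it offers.
- The arm moves only by the shell command python3 -m handwheel 'ROWS' [FORCE]. ROWS is JSON, a list that holds one entry, the list of rows, each a list of 7 numbers: the shift along the tool's x, y, z in cm, then the turn, a rotation vector about the tool's x, y, z in degrees, then the opening, from 0 (shut) to 1 (fully open). A call has 1 to 12 rows; each row shifts and turns the commanded pose from where the row before left it, along the tool's axes as they then stand; what a row does not reach is not made up. A row lasts 1/10 s, in which the tool goes at most 50 mm and 8.59 degrees, less where a joint would pass 70% of its speed; a pose out of reach is approached as far as the arm can. A call with a gripper value outside its range is refused whole. The fingers move at their own pace and stop on an object; FORCE is the grip in N (left out, the last holds). Time passes only in rows, so rows that do not move let the fingers close. It gives the time, the measured TCP pose, the force, the opening and the grip force at its end, in the units of the state.
- arm.state(): the state, without advancing time (a new reading comes with each control period).
- viewer.grab_frame(name): name is "side" or "top" or "wrist"; returns a dict with "img" (420x560x3 uint8, red, green, blue), "intrinsics" (3x3 intrinsics, pixels), "origin" and "attitude" of the camera in the world. Camera axes: x right, y down, z forward; pixel columns grow to the right and rows downward; lengths in mm; the calibration is good to about 2 mm. A picture is of the moment at which its call begins. There is no depth.
- arm.close_job(): hands the job in; it is judged then, once.
The state is a dict: "clock": time; "joint_positions": joint angles; "joint_vel": joint speeds; "joint_torque": joint torques, N m; "position": TCP position; "orientation": TCP orientation; "wrist_force": force on the tool from outside, world axes, zero at the start; "torque": the same for the moment, N m; "grip_width": opening from 0.0 (shut) to 1.0 (fully open); "grasp_force": force on a finger pad.
Only numpy, scipy, OpenCV 4.12 (cv2) and the standard library are available. Lean on these libraries where they do the work, as an engineer would, in place of code of your own. Each camera call takes 0.05 s, during which the arm holds its last target. There are 200 camera calls.

## Working session

There is one attempt and no reset: what is moved stays moved. The work goes in short steps, Python scripts to look and compute and a shell command to move; the robot and the scene stay as the last step left them, time stands still between calls to the robot, and variables do not carry over. Pictures are saved under pics/ and viewed, at most 10 in all, crops included, and the job is handed in when it is done.

```bash
mkdir -p pics; python3 - <<'E'
from bench import arm, viewer
import cv2,pickle
s=arm.state();print(s)
for n in("side","top"):
    f=viewer.grab_frame(n);pickle.dump(f,open(n+".pkl","wb"));print(n,f["intrinsics"],f["origin"],f["attitude"])
    cv2.imwrite(f"pics/{n}0.png",f["img"][:,:,::-1])
E
```

```text
{'clock': 0.0, 'joint_positions': array([-1.35213082e+00,  1.59018866e-01,  1.59821675e+00,  1.36784244e-05,
        1.38619952e+00, -2.10086869e-01]), 'joint_vel': array([ 0.00275291, -0.00060486, -0.00054521, -0.00021619,  0.00056858,
       -0.00065378]), 'joint_torque': array([ 9.94079091e-04, -3.85565829e+01, -3.22111058e+01,  7.03305518e-02,
        3.77443491e-02, -1.48009294e-04]), 'position': array([ 238.91239016, -522.38455236,  238.64359359]), 'orientation': array([-9.21262164e-04,  9.77109146e-01,  2.12736615e-01,  2.77030663e-06]), 'wrist_force': array([-0.25841522, -0.08138798,  0.08810918]), 'torque': array([-0.03704618,  0.06823115,  0.00134117]), 'grasp_force': 0.0, 'grip_width': 1.0020855403527165}
side [[408.19593421   0.         274.17686511]
 [  0.         408.19593421 206.67628216]
 [  0.           0.           1.        ]] [464.63334644 533.45431703 537.52629933] [ 0.02095122 -0.02400607  0.90836034 -0.41697272]
top [[432.30548369   0.         274.60644594]
 [  0.         432.30548369 209.93535308]
 [  0.           0.           1.        ]] [ 4.45221697e+02 -4.88561621e-01  8.60429834e+02] [-0.02648067  0.71106575 -0.70194829  0.03086859]
```

View pics/top0.png

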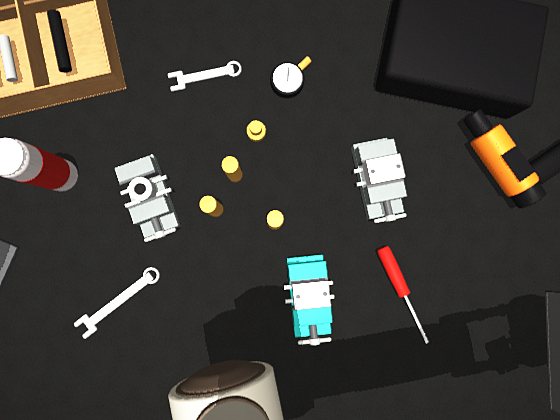

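View pics/side0.png

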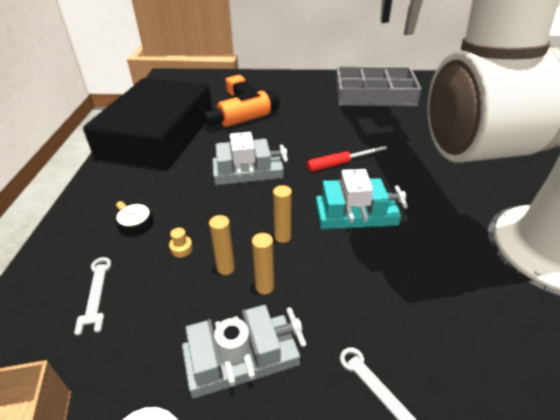

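Top view (image right = robot's right): three tall bars with tops near (230,163), (208,204) and (275,219); the last is farthest right, so it is mine. The grey vise with the rectangular block is at (383,175), the bush vise at (145,192), and the turquoise decoy at (310,295). The side view agrees, showing the target bar at (283,213) and the block top at (242,148).

```bash
cat > h.py <<'E'
import numpy as np,cv2,pickle
from scipy.spatial.transform import Rotation as R
def ray(f,uv):
    d=R.from_quat(np.roll(f["attitude"],-1)).as_matrix()@np.linalg.inv(f["intrinsics"])@[uv[0],uv[1],1]
    return np.array(f["origin"]),d
def onz(f,uv,z):
    o,d=ray(f,uv);return o+d*(z-o[2])/d[2]
def tri(a,ua,b,ub):
    o,d=ray(a,ua);p,e=ray(b,ub);d=d/np.linalg.norm(d);e=e/np.linalg.norm(e)
    t=np.linalg.lstsq(np.c_[d,-e],p-o,rcond=None)[0];x=o+d*t[0];y=p+e*t[1]
    return (x+y)/2,np.linalg.norm(x-y)
def blobs(f,lo,hi,box,amin=30):
    m=cv2.inRange(cv2.cvtColor(f["img"],cv2.COLOR_RGB2HSV),lo,hi)
    k=np.zeros_like(m);x0,y0,x1,y1=box;k[y0:y1,x0:x1]=m[y0:y1,x0:x1]
    return [c for c in cv2.findContours(k,cv2.RETR_EXTERNAL,cv2.CHAIN_APPROX_NONE)[0] if cv2.contourArea(c)>amin]
E
python3 - <<'E'
from h import *
T=pickle.load(open("top.pkl","rb"));S=pickle.load(open("side.pkl","rb"))
cv2.imwrite("pics/crop.png",np.hstack([cv2.resize(T["img"][125:235,335:425],(400,489)),cv2.resize(S["img"][120:190,205:295],(400,489),interpolation=2)])[:,:,::-1])
for n,f,box in(("T",T,(190,140,300,240)),("S",S,(200,170,310,300))):
    for c in blobs(f,(12,80,60),(32,255,255),box): print(n,"bar",cv2.boundingRect(c),cv2.minAreaRect(c))
for c in blobs(T,(12,80,215),(32,255,255),(190,140,300,240),15): 
    e=cv2.fitEllipse(c);print("cap",e,onz(T,e[0],110))
for v in(200,225,240):
  for n,f,box in(("T",T,(340,130,420,230)),("S",S,(205,125,290,185))):
    for c in blobs(f,(0,0,v),(180,40,255),box):
        print(v,n,cv2.contourArea(c),cv2.minAreaRect(c),np.round(cv2.boxPoints(cv2.minAreaRect(c)),1).tolist())
E
```

```text
T bar (266, 210, 18, 20) ((274.5, 219.5), (19.0, 17.0), 90.0)
T bar (199, 195, 25, 22) ((211.10003662109375, 205.80001831054688), (25.043960571289062, 17.441329956054688), 26.56505012512207)
T bar (221, 156, 22, 26) ((231.800048828125, 168.60000610351562), (27.72724151611328, 16.994115829467773), 63.43495178222656)
S bar (208, 214, 27, 62) ((221.271240234375, 244.57672119140625), (61.921051025390625, 22.29785919189453), 83.9909896850586)
S bar (251, 184, 42, 111) ((270.54998779296875, 238.35000610351562), (37.94732666015625, 112.26084899902344), 18.434947967529297)
cap ((274.4462585449219, 218.28759765625), (15.418000221252441, 16.889795303344727), 0.4924902319908142) [491.69083027  -4.66865763 110.        ]
cap ((207.48831176757812, 203.8501434326172), (15.706907272338867, 16.555463790893555), 3.0905895233154297) [515.35770423 112.27065293 110.        ]
cap ((229.48965454101562, 164.10142517089844), (15.525362014770508, 16.425254821777344), 5.232050895690918) [585.94283318  75.4554036  110.        ]
200 T 158.5 ((374.6470642089844, 210.08824157714844), (13.581995010375977, 14.309601
[... 5240 characters left out ...]
) [[365.6000061035156, 159.89999389648438], [399.79998779296875, 153.0], [404.6000061035156, 176.89999389648438], [370.29998779296875, 183.6999969482422]]
240 T 278.5 ((377.3945617675781, 149.0735321044922), (13.473272323608398, 35.65858459472656), 78.31063079833984) [[358.6000061035156, 146.10000610351562], [393.5, 138.89999389648438], [396.20001220703125, 152.10000610351562], [361.29998779296875, 159.3000030517578]]
240 S 302.5 ((241.73770141601562, 141.11476135253906), (16.1153621673584, 21.728578567504883), 84.80557250976562) [[230.1999969482422, 134.10000610351562], [251.8000030517578, 132.10000610351562], [253.3000030517578, 148.1999969482422], [231.60000610351562, 150.10000610351562]]
```

View pics/crop.png

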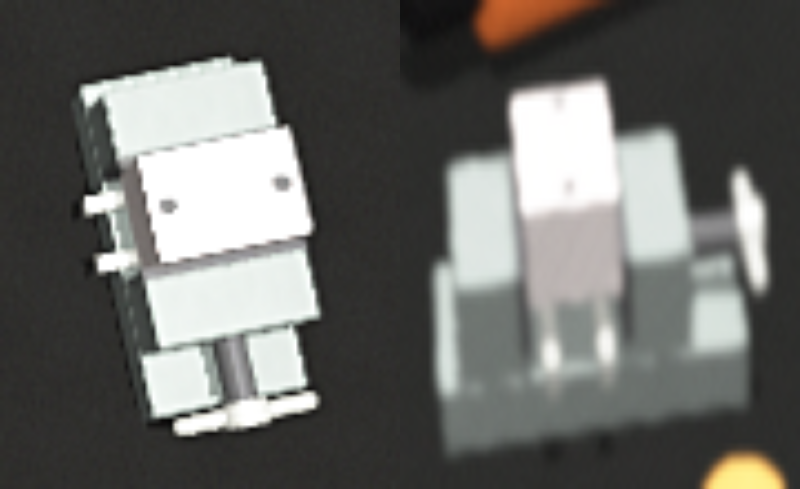

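```bash
cat >> h.py <<'E'
def delta(st,tgt):
    return R.from_quat(np.roll(st["orientation"],-1)).inv().apply(np.array(tgt)-st["position"])/10
E
python3 - <<'E'
from h import *
from bench import arm
T=pickle.load(open("top.pkl","rb"));S=pickle.load(open("side.pkl","rb"))
print("block",tri(T,(385.1,168.4),S,(241.9,141.0)))
for z in(81,84,87):print(onz(T,(385.1,168.4),z),onz(S,(241.9,141),z))
c=np.array([onz(T,p,84) for p in[[365.6,159.9],[399.8,153.0],[404.6,176.9],[370.3,183.7]]])
print(c,np.linalg.norm(np.diff(c,axis=0),axis=1))
# bar edges in side view: rows of target bar component
m=cv2.inRange(cv2.cvtColor(S["img"],cv2.COLOR_RGB2HSV),(12,80,60),(32,255,255))
for r in(190,200,210,220,230):
    x=np.where(m[r,272:300])[0]+272; print(r,x.min(),x.max())
print("S of top cap:",[ (z,onz(S,(282.5,191),z).round(1)) for z in(110,)])
print("to bar",delta(arm.state(),[491.7,-4.7,215]))
E
```

```text
block (array([ 586.81860679, -205.47361089,   82.09145853]), np.float64(0.7253651725894514))
[ 587.38560107 -205.75429891   81.        ] [ 586.7375742  -207.17052584   81.        ]
[ 586.83841684 -204.96423778   84.        ] [ 585.93518301 -202.3036112    84.        ]
[ 586.29123261 -204.17417665   87.        ] [ 585.13279181 -197.43669657   87.        ]
[[ 602.00716242 -169.50867316   84.        ]
 [ 615.63688746 -232.06803057   84.        ]
 [ 571.70924041 -240.32731311   84.        ]
 [ 558.40147465 -177.85024763   84.        ]] [64.0268897  44.69735925 63.87863759]
190 272 292
200 273 291
210 273 291
220 273 291
230 274 291
S of top cap: [(110, array([491.2,  -4. , 110. ]))]
to bar [ 44.5131105  -36.57193636   2.44867289]
```

The block comes out at 64 × 44 mm with its top at about 83 mm, and the bar position agrees in both views. Next, move above the bar.

```bash
python3 -m handwheel '[[[3.7,-3.05,0.2,0,0,0,1],[3.7,-3.05,0.2,0,0,0,1],[3.7,-3.05,0.2,0,0,0,1],[3.7,-3.05,0.2,0,0,0,1],[3.7,-3.05,0.2,0,0,0,1],[3.7,-3.05,0.2,0,0,0,1],[3.7,-3.05,0.2,0,0,0,1],[3.7,-3.05,0.2,0,0,0,1],[3.7,-3.05,0.2,0,0,0,1],[3.7,-3.05,0.2,0,0,0,1],[3.7,-3.05,0.2,0,0,0,1],[3.7,-3.05,0.2,0,0,0,1]]]' 20
python3 -m handwheel '[[[0,0,0,0,0,0,1],[0,0,0,0,0,0,1],[0,0,0,0,0,0,1]]]'
python3 - <<'E'
from h import *
from bench import arm,viewer
s=arm.state();print(s["clock"],s["position"],s["orientation"],delta(s,[491.5,-4.5,86]))
print(R.from_quat(np.roll(s["orientation"],-1)).as_matrix().round(4))
cv2.imwrite("pics/w1.png",viewer.grab_frame("wrist")["img"][:,:,::-1])
E
```

```text
clock: 1.3
position: [491.0, -3.4, 215.3]
orientation: [-0.0, 0.977, 0.213, -0.0]
wrist_force: [1.0, -1.8, -0.5]
grip_width: 1.002
grasp_force: 0.0
clock: 1.6
position: [490.3, -6.3, 215.4]
orientation: [0.0, 0.977, 0.212, -0.0]
wrist_force: [0.8, -0.5, -0.2]
grip_width: 1.0
grasp_force: 0.0
1.6 [490.25240156  -6.32642827 215.37213052] [ 9.34994564e-05  9.77203102e-01  2.12306261e-01 -3.74226226e-04] [ 0.1992732  -0.11471937 12.93706051]
[[ 9.099e-01  4.149e-01 -7.000e-04]
 [ 4.149e-01 -9.099e-01 -3.000e-04]
 [-8.000e-04  0.000e+00 -1.000e+00]]
```

View pics/w1.png

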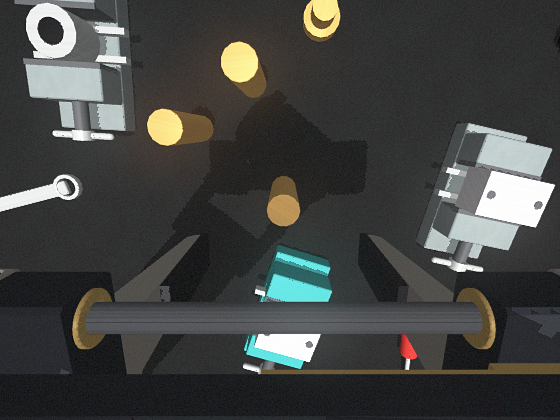

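The wrist view shows the bar's top at (284,210), centred between the fingers at columns 185–380, with nothing in their way. Descend and grip.

```bash
python3 -m handwheel '[[[0.2,-0.1,2.6,0,0,0,1],[0,0,2.6,0,0,0,1],[0,0,2.6,0,0,0,1],[0,0,2.6,0,0,0,1],[0,0,2.5,0,0,0,1],[0,0,0,0,0,0,1],[0,0,0,0,0,0,0],[0,0,0,0,0,0,0],[0,0,0,0,0,0,0],[0,0,0,0,0,0,0],[0,0,0,0,0,0,0],[0,0,0,0,0,0,0]]]' 40
python3 -m handwheel '[[[0,0,0,0,0,0,0],[0,0,0,0,0,0,0],[0,0,0,0,0,0,0]]]' 40
```

```text
clock: 2.85
position: [492.2, -3.7, 86.9]
orientation: [0.0, 0.977, 0.213, 0.0]
wrist_force: [-0.3, -0.5, 0.5]
grip_width: 0.503
grasp_force: 0.0
clock: 3.15
position: [492.2, -3.8, 86.6]
orientation: [0.0, 0.977, 0.213, 0.0]
wrist_force: [-0.3, -0.2, -1.5]
grip_width: 0.322
grasp_force: 40.0
```

```bash
python3 -m handwheel '[[[0,0,-1,0,0,0,0],[0,0,-2.5,0,0,0,0],[0,0,-2.5,0,0,0,0],[0,0,-2.5,0,0,0,0],[0,0,-2.5,0,0,0,0],[0,0,-1,0,0,0,0],[0,0,0,0,0,0,0],[0,0,0,0,0,0,0]]]'
python3 - <<'E'
from h import *
from bench import arm,viewer
s=arm.state()
print(delta(s,[587,-205.3,206.6]))
f=viewer.grab_frame("side");pickle.dump(f,open("side1.pkl","wb"))
cv2.imwrite("pics/s1.png",f["img"][:,:,::-1])
E
```

```text
clock: 3.95
position: [491.1, -3.5, 205.1]
orientation: [-0.001, 0.977, 0.213, -0.001]
wrist_force: [0.6, -0.3, -6.3]
grip_width: 0.32
grasp_force: 40.0
[ 0.33036141 22.34384809 -0.18781409]
```

View pics/s1.png

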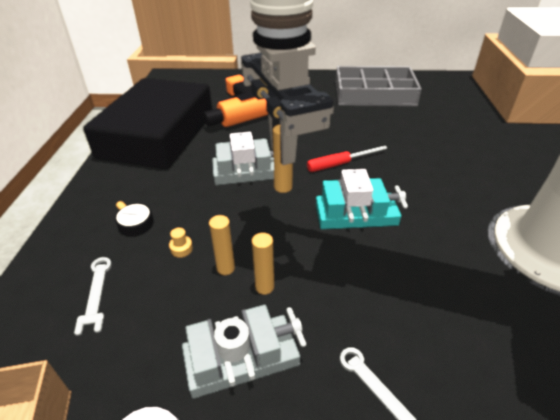

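The bar is held upright and clear, with its lower end at about (284,190). Now carry it over the block.

```bash
python3 -m handwheel '[[[0.1,2,0,0,0,0,0],[0.1,3.5,0,0,0,0,0],[0.1,4,0,0,0,0,0],[0,4,0,0,0,0,0],[0,4,0,0,0,0,0],[0,3.3,0,0,0,0,0],[0,1.5,0,0,0,0,0],[0,0,0,0,0,0,0],[0,0,0,0,0,0,0],[0,0,0,0,0,0,0]]]'
python3 - <<'E'
from h import *
from bench import arm,viewer
s=arm.state()
print(delta(s,[587,-205.3,206.6]))
ims=[]
for n in("top","side"):
    f=viewer.grab_frame(n);pickle.dump(f,open(n+"2.pkl","wb"));ims.append(f["img"])
cv2.imwrite("pics/s2.png",np.hstack([cv2.resize(ims[0][115:235,320:440],(400,400)),cv2.resize(ims[1][70:190,190:310],(400,400))])[:,:,::-1])
E
```

```text
clock: 5.0
position: [586.8, -204.0, 205.5]
orientation: [-0.001, 0.977, 0.213, -0.001]
wrist_force: [0.3, 0.2, -5.7]
grip_width: 0.32
grasp_force: 40.0
[-0.036971    0.12665359 -0.11305322]
```

View pics/s2.png

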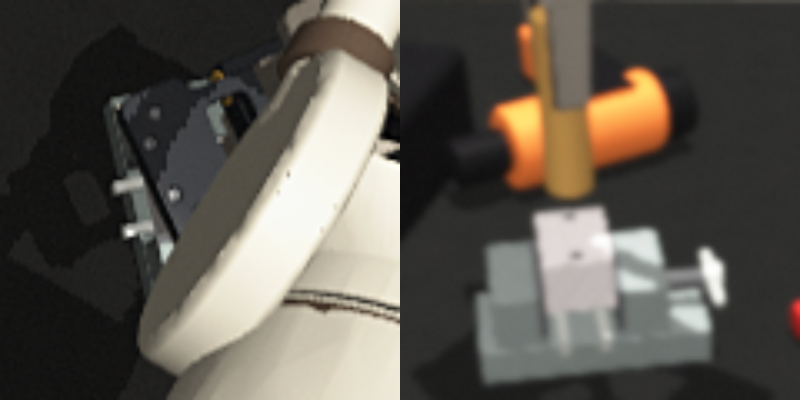

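The side view shows the bar's lower end directly over the middle of the block top. The top view is covered by the arm. Lower the bar, then press slowly while reading the force.

```bash
python3 -m handwheel '[[[0,0.1,1,0,0,0,0],[0,0,1,0,0,0,0],[0,0,0.6,0,0,0,0],[0,0,0.3,0,0,0,0],[0,0,0.3,0,0,0,0],[0,0,0.3,0,0,0,0],[0,0,0.2,0,0,0,0],[0,0,0.2,0,0,0,0]]]'
python3 -m handwheel '[[[0,0,0.2,0,0,0,0],[0,0,0.2,0,0,0,0]]]'
```

```text
clock: 5.9
position: [588.4, -206.3, 169.7]
orientation: [0.0, 0.977, 0.213, 0.0]
wrist_force: [-4.2, 2.0, 6.3]
grip_width: 0.321
grasp_force: 40.0
clock: 6.1
position: [588.3, -206.3, 166.0]
orientation: [0.0, 0.977, 0.213, 0.0]
wrist_force: [-4.6, 2.3, 6.2]
grip_width: 0.32
grasp_force: 40.0
```

```bash
python3 -m handwheel '[[[0,0,0.2,0,0,0,0],[0,0,0.2,0,0,0,0],[0,0,0.2,0,0,0,0]]]'
python3 -m handwheel '[[[0,0,0.2,0,0,0,0],[0,0,0.1,0,0,0,0]]]'
```

```text
clock: 6.4
position: [588.4, -206.3, 160.0]
orientation: [0.0, 0.977, 0.213, 0.0]
wrist_force: [-4.8, 2.7, 5.1]
grip_width: 0.321
grasp_force: 40.0
clock: 6.6
position: [588.5, -206.3, 157.5]
orientation: [0.0, 0.977, 0.213, 0.001]
wrist_force: [-6.1, 2.9, 12.5]
grip_width: 0.321
grasp_force: 40.0
```

```bash
python3 -m handwheel '[[[0,0,0.1,0,0,0,0],[0,0,0,0,0,0,0],[0,0,0,0,0,0,0]]]'
```

```text
clock: 6.9
position: [588.5, -206.4, 157.5]
orientation: [0.001, 0.977, 0.213, 0.001]
wrist_force: [-7.0, 4.7, 12.5]
grip_width: 0.318
grasp_force: 40.0
```

TCP height 157.5 mm puts the bar's lower end at about 71 mm, and the press met about 18.5 N, so the block is at the stop. Lift, carry the bar back, and check with the cameras.

```bash
python3 -m handwheel '[[[0,0,-0.5,0,0,0,0],[0,0,-1.5,0,0,0,0],[0,0,-2,0,0,0,0],[0,0,-1,0,0,0,0],[0,-2,0,0,0,0,0],[-0.1,-3.5,0,0,0,0,0],[-0.1,-4,0,0,0,0,0],[-0.1,-4,0,0,0,0,0],[0,-4,0,0,0,0,0],[0,-3.3,0,0,0,0,0],[0,-1.5,0,0,0,0,0],[0,0,0,0,0,0,0]]]'
python3 -m handwheel '[[[0,0,0,0,0,0,0],[0,0,0,0,0,0,0]]]'
python3 - <<'E'
from h import *
from bench import arm,viewer
s=arm.state()
print(delta(s,[491.5,-4.5,86.6]))
T=viewer.grab_frame("top");S=viewer.grab_frame("side")
cv2.imwrite("pics/s3.png",np.hstack([cv2.resize(T["img"][120:240,320:440],(400,400)),cv2.resize(S["img"][80:200,200:320],(400,400))])[:,:,::-1])
for n,f,box in(("T",T,(340,130,420,230)),("S",S,(205,125,275,185))):
    for c in blobs(f,(0,0,240),(180,40,255),box,200):print(n,cv2.minAreaRect(c))
E
```

```text
clock: 8.1
position: [492.0, -3.2, 203.8]
orientation: [-0.0, 0.977, 0.214, 0.0]
wrist_force: [-0.1, -0.3, -5.8]
grip_width: 0.318
grasp_force: 40.0
clock: 8.3
position: [493.2, -5.8, 203.9]
orientation: [0.0, 0.977, 0.212, 0.0]
wrist_force: [0.6, 0.3, -5.9]
grip_width: 0.322
grasp_force: 40.0
[-0.10735362 -0.20297253 11.72739353]
T ((345.0674133300781, 199.70787048339844), (16.48969841003418, 59.3629150390625), 12.994616508483887)
T ((383.7679443359375, 169.02256774902344), (23.021671295166016, 35.17628860473633), 78.11134338378906)
S ((242.02476501464844, 146.2475128173828), (16.418113708496094, 21.4928035736084), 84.2894058227539)
```

View pics/s3.png

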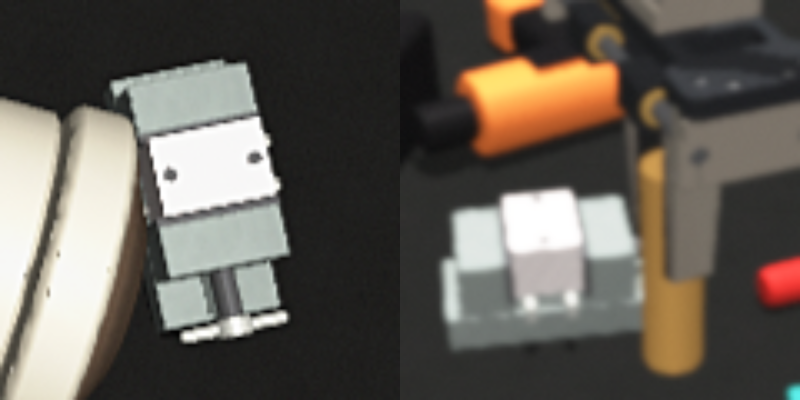

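The pictures show the block sunk nearly level with the jaws, and the bar held upright with its lower end at about (282,191). Next, the numbers.

```bash
python3 - <<'E'
from h import *
T=pickle.load(open("top.pkl","rb"));S=pickle.load(open("side.pkl","rb"))
print(tri(T,(385.1,168.4),S,(241.9,141.0)),tri(T,(383.8,169.0),S,(242.0,146.25)))
E
python3 -m handwheel '[[[-0.1,-0.2,2.5,0,0,0,0],[0,0,2.5,0,0,0,0],[0,0,2.5,0,0,0,0],[0,0,2,0,0,0,0],[0,0,1,0,0,0,0],[0,0,0.5,0,0,0,0],[0,0,0.3,0,0,0,0],[0,0,0,0,0,0,0],[0,0,0,0,0,0,0]]]'
```

```text
(array([ 586.81860679, -205.47361089,   82.09145853]), np.float64(0.7253651725894514)) (array([ 587.93430526, -206.66548906,   68.36984646]), np.float64(1.1740992881341854))
clock: 9.3
position: [491.6, -3.5, 91.6]
orientation: [0.0, 0.977, 0.213, 0.001]
wrist_force: [-0.4, 0.1, -6.1]
grip_width: 0.318
grasp_force: 40.0
```

The block's top triangulates to about 70 mm, which is home. Lower the last 5 mm until the bench carries the bar.

```bash
python3 -m handwheel '[[[0,0,0.1,0,0,0,0],[0,0,0.1,0,0,0,0],[0,0,0.1,0,0,0,0],[0,0,0.1,0,0,0,0],[0,0,0,0,0,0,0]]]'
python3 -m handwheel '[[[0,0,0.1,0,0,0,0],[0,0,0,0,0,0,0]]]'
```

```text
clock: 9.8
position: [490.8, -3.2, 86.7]
orientation: [0.0, 0.977, 0.213, 0.0]
wrist_force: [-0.2, 0.4, -5.1]
grip_width: 0.319
grasp_force: 40.0
clock: 10.0
position: [491.1, -3.2, 86.6]
orientation: [0.0, 0.977, 0.213, 0.0]
wrist_force: [-4.1, 0.6, 4.6]
grip_width: 0.32
grasp_force: 40.0
```

The bench is bearing the bar at the same height it was gripped at. Open gently and back off straight up.

```bash
python3 -m handwheel '[[[0,0,0,0,0,0,0.36],[0,0,0,0,0,0,0.4],[0,0,0,0,0,0,0.5],[0,0,0,0,0,0,0.7],[0,0,0,0,0,0,1],[0,0,0,0,0,0,1],[0,0,0,0,0,0,1],[0,0,0,0,0,0,1],[0,0,0,0,0,0,1],[0,0,0,0,0,0,1]]]'
python3 -m handwheel '[[[0,0,-1,0,0,0,1],[0,0,-2,0,0,0,1],[0,0,-2.5,0,0,0,1],[0,0,-2.5,0,0,0,1],[0,0,-2.5,0,0,0,1],[0,0,-2.5,0,0,0,1],[0,0,-1,0,0,0,1],[0,0,0,0,0,0,1],[0,0,0,0,0,0,1],[0,0,0,0,0,0,1],[0,0,0,0,0,0,1]]]'
python3 - <<'E'
from h import *
from bench import viewer
cv2.imwrite("pics/end.png",viewer.grab_frame("side")["img"][:,:,::-1])
E
```

```text
clock: 11.0
position: [490.8, -3.2, 85.6]
orientation: [0.0, 0.977, 0.213, 0.0]
wrist_force: [0.1, 0.3, -0.0]
grip_width: 1.001
grasp_force: 0.0
clock: 12.1
position: [490.0, -3.1, 224.2]
orientation: [-0.001, 0.977, 0.213, -0.001]
wrist_force: [0.1, 0.9, 0.4]
grip_width: 1.0
grasp_force: 0.0
```

View pics/end.png

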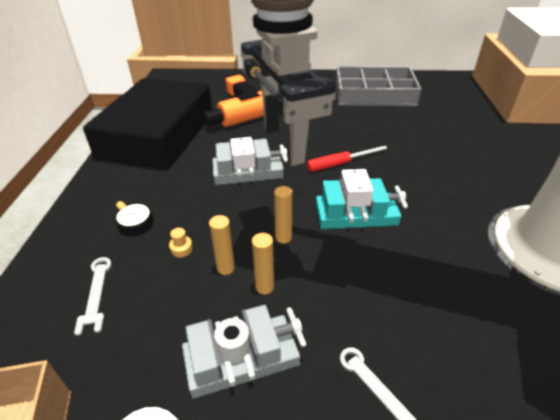

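The bar stands upright and released at (283,215), the block is seated at (243,152), and the gripper is clear.

```bash
python3 -c "
from bench import arm
print(arm.close_job())"
```

```text
the job is handed in; nothing more can be done
None
```

The block was pressed to the hard stop (top measured at about 70 mm, home is 71 mm), the bar stands upright and released at its original spot, and the job was handed in after about 12 s; no verdict was returned.

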